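# Zero the bench thickness gauge

## Robot

A 6-joint arm with a two-finger parallel gripper is mounted at the origin on a cart in front of the work surface, level with it; the furniture and walls round the work are solid. World frame = base frame: x ahead of the robot, y to its left, z up, the work surface at z = 0. Lengths are in m, angles in rad, forces in N, time in s.
With the tool pointing down it reaches from about 0.225 to 0.875 m from the base axis. Payload 3.4 kg.
Tool frame: the origin (TCP) lies on the centre line of the jaws, within the pads' length; the fingertips stand 22 mm ahead of it and the grasp point (between the pads) lies 3 mm ahead of it; z points along the fingers, y is the line along which they close (so a half turn about z gives the same grasp; the last joint's range is limited). The gripper opens to 85 mm and grips with 20 to 120 N. Pads are 22 mm wide; open, the fingers measure 114 mm over their backs; the gripper's body (76 mm by 85 mm) begins 54 mm behind the grasp point. The pads swing forward as they close: fully open they stand 13 mm farther back than shut.
Start: joints at [1.13, 0.276, 1.505, -0, 1.361, -0.121], TCP at [0.181, 0.546, 0.253] pointing down, gripper open.
Joint ranges: [-2.89, 2.89], [-0.75, 2.08], [0.22, 2.7], [-1.18, 4.32], [0.11, 2.71], [-2.7, 2.7]. Speed limits (rad/s): [2.57, 2.57, 3.14, 3.14, 3.14, 3.14].

## Interface

Orientations are given as a unit quaternion [w, x, y, z].
In Python, from rig import manip gives the robot as it stands.
- The arm moves only by the shell command python3 steer.py [OPENING] [FORCE], which reads ROWS from standard input. ROWS is a JSON list of rows, 1 to 5 of them, each an object with the fields xyz (a list: dx, dy, dz in m), twist (a turn about the tool's z in rad); a field left out counts as zero; each row shifts and turns the commanded pose from where the row before left it, along the tool's axes as they then stand; what a row does not reach is not made up. A row lasts 1/12 s, in which the tool goes at most 0.0417 m and 0.125 rad, less where a joint would pass 70% of its speed; a pose out of reach is approached as far as the arm can. OPENING is the finger opening in m, set as the command begins (- or left out keeps the last). The fingers move at their own pace and stop on an object; FORCE is the grip in N (left out, the last holds). Time passes only in rows, so rows that do not move let the fingers close. It prints the time, the measured TCP pose, the force, the opening and the grip force at its end. Input that does not fit is refused with a message, and nothing moves.
- manip.get_state(): the state, without advancing time (a new reading comes with each control period).
- manip.get_image(name): name is "scene" or "top" or "wrist"; returns a dict with "img" (384x512x3 uint8, red, green, blue), "camera_matrix" (3x3 intrinsics, pixels), "k1" (the pictures are not rectified: a ray, as slopes to the right and down, at radius r is drawn at 1 + k1 r^2 times it, then the intrinsics apply), "T" (4x4, takes a point from camera to world coordinates); the wrist camera has in their place "hand_eye" (4x4, takes a point from camera to tool coordinates, whose origin is the TCP and whose axes are the flange's). Camera axes: x right, y down, z forward; pixel columns grow to the right and rows downward; lengths in m; the calibration is good to about 2 mm. A picture is of the moment at which its call begins: read the wrist's pose just before it. There is no depth.
- manip.sign_off(): hands the job in; it is judged then, once.
The state is a dict: "clock": time; "qpos": joint angles; "qd": joint speeds; "effort": joint torques, N m; "position": TCP position; "ee_rot": TCP orientation; "contact_force": force on the tool from outside, world axes, zero at the start; "moment": the same for the moment, N m; "width": finger opening in m; "gripper_force": force on a finger pad.
Only numpy, scipy, OpenCV 4.12 (cv2) and the standard library are available. Lean on these libraries where they do the work, as an engineer would, in place of code of your own. Each camera call takes 0.05 s, during which the arm holds its last target. There are 200 camera calls.

## Task

Zero the thickness gauge: first swing its lift lever fully down so that the measuring foot sits on the anvil, then, with the stylus from the fork rest, push the recessed button in the top of the gauge's head all the way down and hold it there for a good second. Afterwards hang the stylus upright back in its fork with the lever still down, and leave the pink tin, the tape measure and the copper spool where they stand.

Things in the scene. Friction and masses are not known exactly. Their poses are not given: they have to be found in the camera images.
- gauge: Grey bench thickness gauge, fixed: base 160 x 120 x 22 mm, column at the back, box-shaped head 128 mm (x from -52 to +76) x 64 mm (y), at heights 70 to 124 mm, overhanging the anvil; dark display on the head's front (-x). Origin: centre of its underside; x points to its back, y to its left (the lever's side), z up. Place and yaw vary.
- button_mouth (a point): Centre of the mouth of the round bore (16 mm diameter, straight, vertical, slightly chamfered) in the flat top of the head, 124 mm above the bench; the small black zero button lies inside it.
- button_cap (a point): Centre of the top of the black zero button, 13.6 mm diameter, inside the bore: 8 mm below the mouth when released, 13 mm when fully pressed. Moves with the button.
- zero_button (a joint): Travel of the zero button, m: 0 released, 0.005 fully pressed (end stop). Vertical spring button; starts to move at about 1 N, fully down takes about 5 N, springs back when let go.
- lift_lever (a joint): Angle of the lift lever on the gauge, rad: 0 = fully down, level, pointing to the front (-x of the gauge), measuring foot on the anvil; larger = swung up (stop at 0.95). Starts between 0.6 and 0.9. Stiff hinge: stays where it is left; about 1.5 N at the tip moves it.
- lever_pivot (a point): Pivot of the lift lever, on the left side of the head, 95 mm above the bench, 30 mm in front of the gauge's origin and 46 mm to its left. The hinge axis is the gauge's y.
- lever_tip (a point): Centre of the black grip at the free end of the lift lever, 85 mm from the pivot: a cylinder lying along the gauge's y, 18 mm diameter, 28 mm long. Moves with the lever; 95 mm above the bench when down.
- stylus: Loose stylus tool, 151 mm long, about 80 g, hanging upright in its rest. Origin at the tip, z along it to the handle's end, x and y square to the handle's flats. From the tip: pin 6 mm diameter to 30 mm; shank 10 mm diameter to 70 mm; round collar 28 mm diameter, 70 to 76 mm; square black handle 16 x 16 mm, 76 to 151 mm.
- stylus_tip (a point): Lower end of the stylus's pin.
- stylus_collar (a point): Point on the stylus's axis at the underside of the collar, 70 mm from the tip; the collar rests on the fork.
- stylus_rest: Dark steel rest, fixed: foot plate 100 x 80 x 12 mm, post at the back (+x), level fork 44 mm wide, top 95 mm above the bench. Slot between its arms: 16 mm wide, along x, from 8 mm behind the origin to 34 mm before it, open at the front (-x) and above; lips 3.5 mm high on the arms' front ends, nothing higher. Origin: underside, below the seat. Left or right on the bench; yaw varies.
- rest_seat (a point): Where the stylus hangs: centre of the slot at the top of the fork, 95 mm above the bench.
- pink_tin: Round pink tin with a lid, 66 mm diameter, 64 mm high, loose; bystander. Origin: centre of its underside.
- tape_measure: Yellow and black tape measure, 40 x 76 mm, 64 mm high, loose; bystander. Origin: centre of its underside.
- spool_copper: Spool of copper wire with black flanges, 80 x 71 mm, 50 mm high, loose; bystander. Origin: centre of its underside.

How it is judged:
On the way, in this order (a step that is already met when the one before it is completed fails the run):
1. the lift lever is fully down (value of joint lift_lever below 0.08 rad), for 0.2 s.
2. with the lever down, the stylus's tip holds the zero button fully pressed for 0.7 s (value of joint zero_button above 0.004 m and value of joint lift_lever below 0.08 rad and contact force between stylus and gauge above 1 N and distance between stylus_tip and button_cap below 0.01 m), for 0.7 s.
At the end, for the whole second after the job is handed in: The lever is down (within 0.08 rad), the button has sprung back (less than 1 mm pressed), and the stylus hangs at rest in its fork: upright within 0.1 rad, its collar resting on the fork (within 3 mm in height) and within 15 mm of the seat (value of joint lift_lever below 0.08 rad and value of joint zero_button below 0.001 m and horizontal distance between stylus_collar and rest_seat below 0.015 m and z of stylus_collar in the frame of rest_seat between -0.003 and 0.003 m and angle between stylus's own z axis and vertical below 0.1 rad and linear speed of stylus below 0.02 m/s); the robot touches nothing.
It fails at once if a bystander (pink tin, tape measure, copper spool) is moved more than 30 mm (distance of any of pink_tin, tape_measure, spool_copper from where it was at the start of the episode above 0.03 m).
It also fails if it takes over 59 s, if anything falls off the work surface, if the arm or the gripper's body presses on something with over 40 N, if the wrist force passes 120 N, or if a joint passes its speed limit or range.

## Working session

There is one attempt and no reset: what is moved stays moved. The work goes in short steps, Python scripts to look and compute and a shell command to move; the robot and the scene stay as the last step left them, time stands still between calls to the robot, and variables do not carry over. Pictures are saved under pics/ and viewed, at most 11 in all, crops included, and the job is handed in when it is done.

```bash
ls; mkdir -p pics
cat > h.py <<'E'
import numpy as np, cv2
from rig import manip
def grab(n,f):
    s=manip.get_state(); d=manip.get_image(n); cv2.imwrite('pics/'+f,cv2.cvtColor(d['img'],cv2.COLOR_RGB2BGR))
    np.savez('pics/'+f[:-4]+'.npz',img=d['img'],K=d['camera_matrix'],k1=d['k1'],T=T_of(d,s)); return d
def T_of(d,s):
    if 'T' in d: return np.array(d['T'])
    from scipy.spatial.transform import Rotation as R
    q=s['ee_rot']; M=np.eye(4); M[:3,:3]=R.from_quat([q[1],q[2],q[3],q[0]]).as_matrix(); M[:3,3]=s['position']
    return M@np.array(d['hand_eye'])
def ray(c,uv):
    K=c['K']; D=np.array([float(c['k1']),0,0,0])
    p=cv2.undistortPoints(np.array([[uv]],float),K,D)[0,0]
    return c['T'][:3,3], c['T'][:3,:3]@np.array([p[0],p[1],1])
def onz(c,uv,z):
    o,v=ray(c,uv); return o+v*(z-o[2])/v[2]
def proj(c,P):
    Ti=np.linalg.inv(c['T']); 
    return cv2.projectPoints(np.array([P],float),cv2.Rodrigues(Ti[:3,:3])[0],Ti[:3,3],c['K'],np.array([float(c['k1']),0,0,0]))[0][0,0]
def tri(c1,u1,c2,u2):
    o1,v1=ray(c1,u1);o2,v2=ray(c2,u2)
    a=np.linalg.lstsq(np.c_[v1,-v2],o2-o1,rcond=None)[0]
    p,q=o1+a[0]*v1,o2+a[1]*v2; return (p+q)/2,np.linalg.norm(p-q)
def ld(f): return dict(np.load('pics/'+f+'.npz'))
E
python3 - <<'E'
from h import *
print(manip.get_state())
for n in('top','scene'):
    d=grab(n,n+'1.png'); print(n,d['T'],d['camera_matrix'],d['k1'])
a=[cv2.imread('pics/%s1.png'%n) for n in('top','scene')]
for n,i in zip(('top','scene'),a): cv2.imwrite('pics/%s1b.png'%n,cv2.resize(i,(800,600)))
E
```

```text
pics
rig.py
steer.py
{'clock': 0.0, 'qpos': array([ 1.13001653e+00,  2.76581596e-01,  1.50616704e+00, -1.16716010e-05,
        1.36069216e+00, -1.21007265e-01]), 'qd': array([ 0.00140732,  0.00079131,  0.00011206,  0.00019742, -0.00010004,
        0.0018076 ]), 'effort': array([ 1.58296280e-04, -4.16775155e+01, -2.45802605e+01, -1.85791937e-04,
        1.12194935e-02,  1.92972124e-05]), 'position': array([0.18054762, 0.54538764, 0.25243381]), 'ee_rot': array([-2.50682867e-04,  1.59204650e-01,  9.87245170e-01, -8.89436440e-04]), 'contact_force': array([-0.3836123 ,  0.77849315, -0.09443686]), 'moment': array([0.02134335, 0.02431582, 0.00364023]), 'gripper_force': 0.0, 'width': 0.08537388431878064}
top [[ 0.02580698 -0.98352917  0.17889763  0.36266348]
 [-0.99961619 -0.02719242 -0.00529613 -0.02305877]
 [ 0.01007356 -0.17869229 -0.98385344  1.16577585]
 [ 0.          0.          0.          1.        ]] [[436.32223948   0.         261.32543921]
 [  0.         436.32223948 187.32021069]
 [  0.           0.           1.        ]] -0.12964113778877592
scene [[ 0.85274702 -0.34265774  0.39421846  0.16524962]
 [-0.52230461 -0.55287428  0.64925182 -0.68394194]
 [-0.00451791 -0.75954967 -0.65043361  0.73991394]
 [ 0.          0.          0.          1.        ]] [[386.89054224   0.         256.0484347 ]
 [  0.         386.89054224 184.56688699]
 [  0.           0.           1.        ]] 0.012207499191823125
```

View pics/top1b.png

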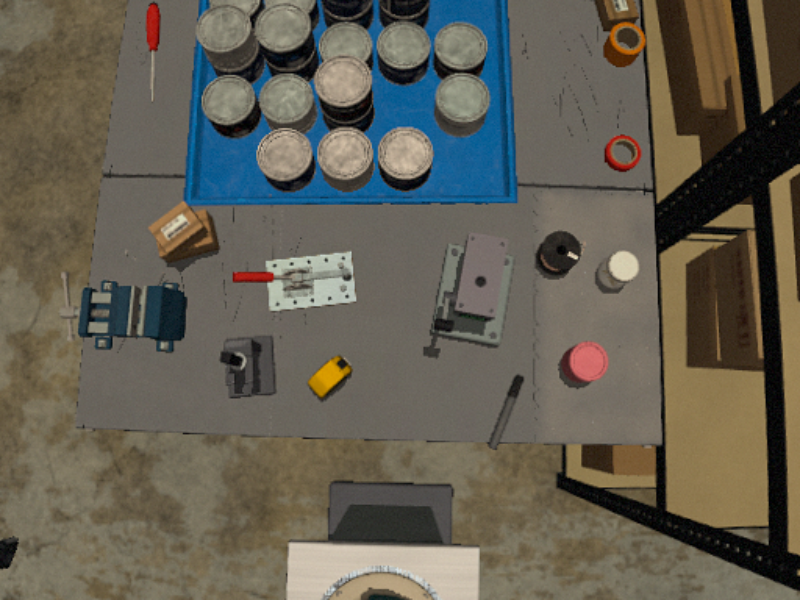

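View pics/scene1b.png

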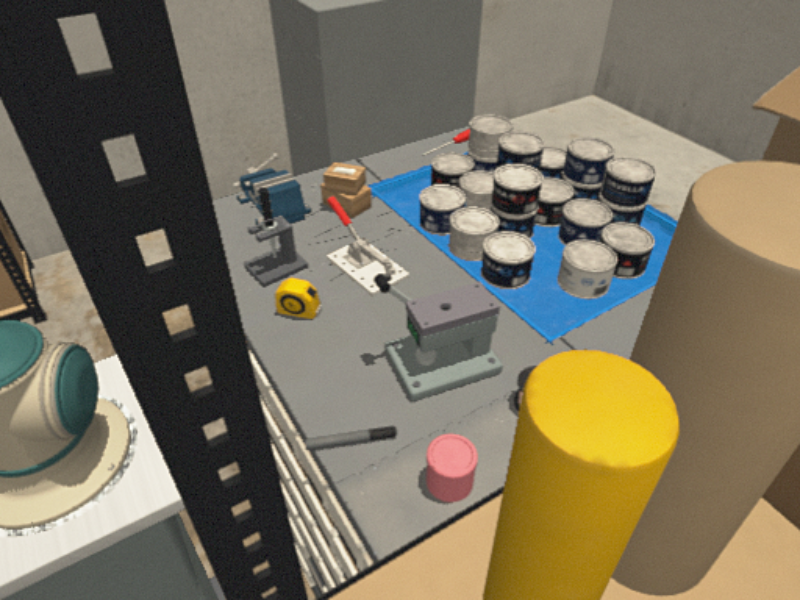

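The top view shows the gauge (head top about (482,275), hole (481,281), lever grip about (443,325)). It also shows the rest with the stylus at (235,360), and the tape, tin and spool. The long pen at (507,410) is a decoy. Next I measure them.

Run:
```python
from h import *
c=ld('top1'); s=ld('scene1'); k=.64
f=lambda u,v:(u*k,v*k)
print('tcp px',proj(c,[.181,.546,.253])/k)
print('hole',onz(c,f(481,281),.124), 'scene tri',tri(c,f(481,281),s,f(446,307)))
for n,u in dict(headTL=(468,234),headTR=(508,237),headBR=(492,317),headBL=(455,312)).items(): print(n,onz(c,f(*u),.124))
print('grip tri',tri(c,f(443,325),s,f(382,283)))
print('handle top',onz(c,f(229,357),.176))
for n,u in dict(BL=(229,398),BR=(275,393),TR=(272,336)).items(): print('foot',n,onz(c,f(*u),.012))
print('tin',onz(c,f(586,361),.064),'tape',onz(c,f(333,374),.064),'spool',onz(c,f(562,252),.05))
im=c['img'][:,:,::-1]
A=cv2.resize(im[205:262,135:185],(500,570),interpolation=cv2.INTER_CUBIC)
B=cv2.resize(s['img'][:,:,::-1][120:185,150:210],(300,325),interpolation=cv2.INTER_CUBIC)
C=cv2.resize(im[145:230,268:335],(300,381),interpolation=cv2.INTER_CUBIC)
o=np.zeros((590,800,3),np.uint8); o[:570,:500]=A; o[:325,500:]=B; cv2.imwrite('pics/c1.png',o)
```

```text
tcp px [-16.47230074 530.55612836]
hole [ 0.57378127 -0.14168213  0.124     ] scene tri (array([ 0.57452397, -0.14204   ,  0.12354854]), np.float64(0.0014022575687380532))
headTL [ 0.64906046 -0.12063711  0.124     ]
headTR [ 0.64613056 -0.18427603  0.124     ]
headBR [ 0.517427   -0.15917762  0.124     ]
headBL [ 0.52372752 -0.10165726  0.124     ]
grip tri (array([ 0.49869225, -0.08156336,  0.16132579]), np.float64(0.0016226910671926376))
handle top [0.439878   0.23118548 0.176     ]
foot BL [0.38335564 0.26885387 0.012     ]
foot BR [0.39451289 0.19087214 0.012     ]
foot TR [0.49091814 0.20138787 0.012     ]
tin [ 0.45761089 -0.32216696  0.064     ] tape [0.42651945 0.08890886 0.064     ] spool [ 0.64295392 -0.28810651  0.05      ]
```

View pics/c1.png

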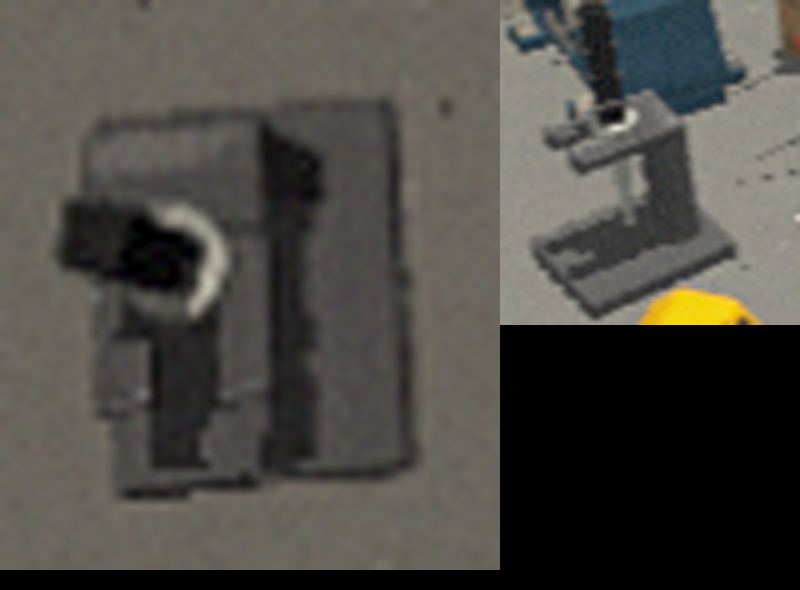

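```bash
echo '[{"xyz": [-0.027, -0.025, -0.006]}, {"xyz": [-0.027, -0.025, -0.006]}, {"xyz": [-0.027, -0.025, -0.006]}, {"xyz": [-0.027, -0.025, -0.006]}, {"xyz": [-0.027, -0.025, -0.006]}]' | python3 steer.py 0.06 30; echo '[{"xyz": [-0.027, -0.025, -0.006]}, {"xyz": [-0.027, -0.025, -0.006]}, {"xyz": [-0.027, -0.025, -0.006]}, {"xyz": [-0.027, -0.025, -0.006]}, {}]' | python3 steer.py
python3 - <<'E'
from h import *
d=grab('wrist','w1.png'); print(d['hand_eye'],d['k1'],manip.get_state()['position'],manip.get_state()['ee_rot'])
cv2.imwrite('pics/w1b.png',cv2.resize(cv2.imread('pics/w1.png'),(800,600)))
E
```

```text
clock: 0.52
position: [0.2698, 0.3831, 0.2831]
ee_rot: [-0.0, 0.159, 0.987, -0.0]
contact_force: [1.9, 0.3, -0.5]
width: 0.0599
gripper_force: 0.0
clock: 0.93
position: [0.3439, 0.2509, 0.3082]
ee_rot: [0.002, 0.163, 0.987, -0.001]
contact_force: [-0.3, 0.1, 0.4]
width: 0.0598
gripper_force: 0.0
[[ 2.37149841e-04 -9.59636138e-01 -2.81244426e-01  7.07221183e-02]
 [ 9.99999964e-01  2.63844371e-04 -5.70491706e-05  6.06089069e-04]
 [ 1.28951204e-04 -2.81244402e-01  9.59636165e-01 -1.19839376e-01]
 [ 0.00000000e+00  0.00000000e+00  0.00000000e+00  1.00000000e+00]] -0.07101211878900461 [0.34229767 0.25343603 0.3077034 ] [ 6.87420993e-04  1.62242682e-01  9.86750647e-01 -2.29371328e-05]
```

View pics/w1b.png

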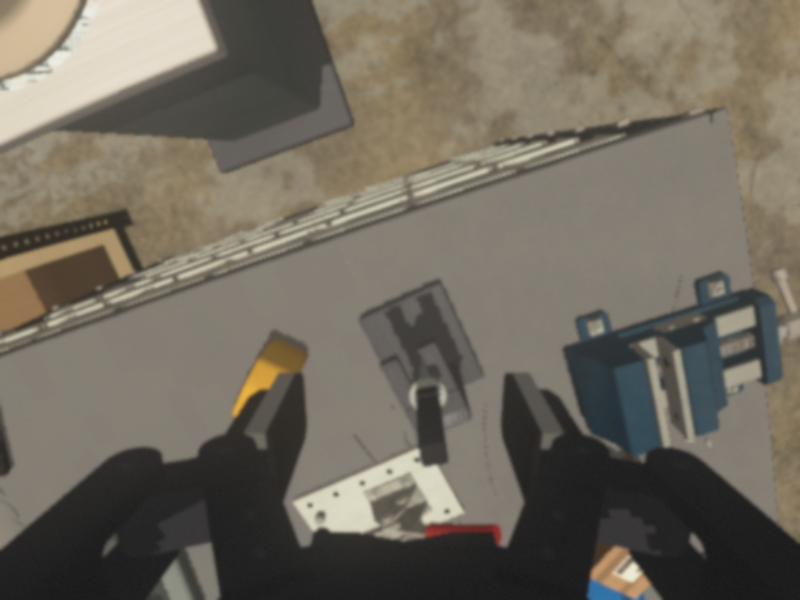

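The wrist view shows the stylus in the fork. The collar is at about (428,396), the handle's top face at about (434,453), and the foot corners at (440,281), (361,319) and (482,376).

Run:
```python
from h import *
c=ld('top1'); w=ld('w1'); k=.64
f=lambda u,v:(u*k,v*k)
a,b,d=[onz(w,f(*u),.012) for u in((440,281),(361,319),(482,376))]
print(a,b,d,'len',np.linalg.norm(a-b),np.linalg.norm(a-d),'yaws',np.arctan2(*(d-a)[1::-1]),np.arctan2(*(a-b)[1::-1])-np.pi/2)
yaw=np.arctan2(*(d-a)[1::-1]); print('foot centre',(b+d)/2)
print('handle top wrist',onz(w,f(434,453),.176),'top cam',onz(c,(144.3,228.7),.176),'tri',tri(w,f(434,453),c,(144.3,228.7)))
print('collar wrist',onz(w,f(428,395),.101))
# gauge head top mask in top cam
im=c['img']; hsv=cv2.cvtColor(im,cv2.COLOR_RGB2HSV); p=im[170,303]; print('head rgb',p)
m=(np.abs(im.astype(int)-p).sum(2)<36).astype(np.uint8); m[:140]=0;m[215:]=0;m[:,:285]=0;m[:,335:]=0
m=cv2.morphologyEx(m,cv2.MORPH_CLOSE,np.ones((9,9)));m=cv2.morphologyEx(m,cv2.MORPH_OPEN,np.ones((5,5)))
cs=max(cv2.findContours(m,0,1)[0],key=cv2.contourArea)
P=np.array([onz(c,q[0],.124)[:2] for q in cs],np.float32)
r=cv2.minAreaRect(P); print('rect',r,cv2.boxPoints(r))
hx=im[172:188,300:316].sum(2).astype(float); ys,xs=np.nonzero(hx<hx.min()+90); print('hole px',xs.mean()+300,ys.mean()+172,len(xs),onz(c,(xs.mean()+300,ys.mean()+172),.124))
o=cv2.resize(w['img'][165:310,225:320][:,:,::-1],(380,580),interpolation=cv2.INTER_CUBIC)
o2=cv2.resize(im[145:230,268:335][:,:,::-1],(420,533),interpolation=cv2.INTER_CUBIC)
z=np.zeros((580,800,3),np.uint8);z[:,:380]=o;z[:533,380:]=o2;cv2.imwrite('pics/c2.png',z)
```

```text
[0.386239   0.26991499 0.012     ] [0.39680204 0.19409646 0.012     ] [0.48331254 0.27940705 0.012     ] len 0.07655081250032147 0.0975365097386793 yaws 0.09747234850838891 0.13842900858675566
foot centre [0.44005729 0.23675176 0.012     ]
handle top wrist [0.43998668 0.23767018 0.176     ] top cam [0.43920015 0.23639554 0.176     ] tri (array([0.43964318, 0.23708596, 0.17572063]), np.float64(0.0014468697591819607))
collar wrist [0.44094468 0.23724135 0.101     ]
head rgb [119 110 106]
rect ((0.583040177822113, -0.1468413770198822), (0.18590854108333588, 0.12230938673019409), 0.8732070326805115) [[ 0.4891647  -0.08711039]
 [ 0.49102867 -0.20940557]
 [ 0.67691565 -0.20657237]
 [ 0.6750517  -0.08427718]]
hole px 307.0 179.5 26 [ 0.5745694  -0.13961885  0.124     ]
```

View pics/c2.png

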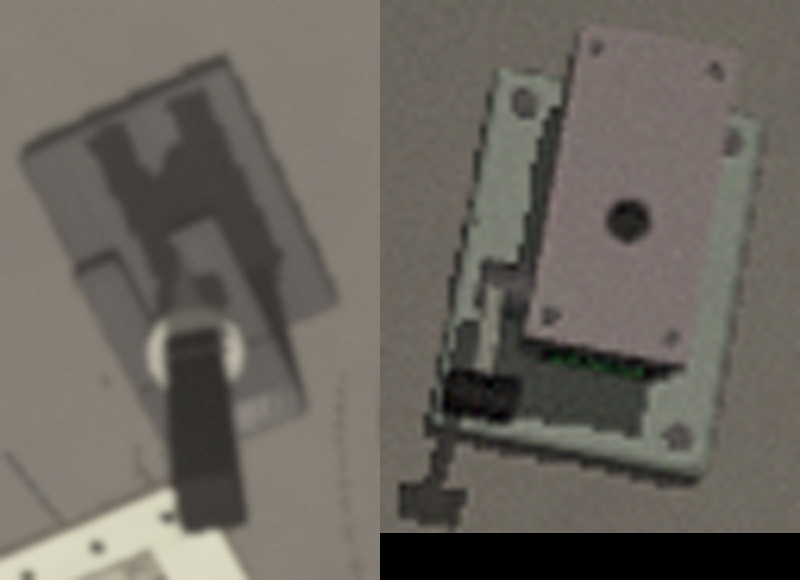

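The crop gives clean corners of the head top: (578,25), (738,45), (685,365) and (525,335). The hole is at (629,221) and the grip at (481,394). The stylus stands upright in the seat at about (0.440, 0.237).

```bash
cat >> h.py <<'E'
def totool(P):
    "TCP displacement from the present pose to world P, in tool axes"
    from scipy.spatial.transform import Rotation as R
    s=manip.get_state(); q=s['ee_rot']; M=R.from_quat([q[1],q[2],q[3],q[0]]).as_matrix()
    return np.round(M.T@(np.array(P)-s['position']),4), 'yaz-90deg %.3f'%(np.arctan2(M[1,1],M[0,1])-np.pi/2)
E
python3 - <<'E'
from h import *
c=ld('top1'); s=ld('scene1')
g=lambda u,v:(268+(u-380)/6.27-.4,145+v/6.27-.4)
Q=[onz(c,g(*u),.124)[:2] for u in((578,25),(738,45),(685,365),(525,335))]
print(np.round(Q,4)); TL,TR,BR,BL=Q
ax=(TL+TR-BL-BR)/2; yaw=np.arctan2(ax[1],ax[0]); ay=(TL+BL-TR-BR)/2; print('L',np.hypot(*ax),np.hypot(*ay),'yaw',yaw,np.arctan2(ay[1],ay[0])-np.pi/2)
Rm=np.array([[np.cos(yaw),-np.sin(yaw)],[np.sin(yaw),np.cos(yaw)]])
o=sum(Q)/4-Rm@[.012,0]; print('origin',o,'hole',onz(c,g(629,221),.124),'hole in gauge',Rm.T@(onz(c,g(629,221),.124)[:2]-o))
p=o+Rm@[-.03,.046]; print('pivot',p)
G,e=tri(c,g(481,394),s,(382*.64,283*.64)); print('grip',G,e,'in gauge',Rm.T@(G[:2]-o))
th=np.arctan2(G[2]-.095,np.hypot(*(G[:2]-p)));print('angle',th)
for t in(th,.6,.3,0): 
    P=np.r_[p+Rm@[-.085*np.cos(t),0],.095+.085*np.sin(t)]; print(t,P)
print(totool([*(p+Rm@[-.085*np.cos(th)-.004,0]),.22]))
E
```

```text
[[ 0.652  -0.1198]
 [ 0.6458 -0.1832]
 [ 0.5177 -0.1625]
 [ 0.5277 -0.1005]]
L 0.12781447841213528 0.06327229990897491 yaw -0.15728722020114858 -0.1287567379165775
origin [ 0.57397243 -0.13960395] hole [ 0.57372677 -0.14039103  0.124     ] hole in gauge [-0.00011933 -0.00081585]
pivot [ 0.55154817 -0.0894726 ]
grip [ 0.49937526 -0.08171909  0.16133089] 0.000252462053644301 in gauge [-0.08274339  0.04548546]
angle 0.8989930601474528
0.8989930601474528 [ 0.49929736 -0.08118576  0.16152955]
0.6 [ 0.48226063 -0.07848378  0.14299461]
0.3 [ 0.47134696 -0.0767529   0.12011922]
0 [ 0.46759742 -0.07615824  0.095     ]
(array([-0.2518, -0.2674,  0.088 ]), 'yaz-90deg -0.326')
```

```bash
echo '[{"xyz": [-0.025, -0.0265, 0]}, {"xyz": [-0.025, -0.0265, 0]}, {"xyz": [-0.025, -0.0265, 0]}, {"xyz": [-0.025, -0.0265, 0]}, {"xyz": [-0.025, -0.0265, 0]}]' | python3 steer.py 0 30; echo '[{"xyz": [-0.025, -0.0265, 0]}, {"xyz": [-0.025, -0.0265, 0]}, {"xyz": [-0.025, -0.0265, 0]}, {"xyz": [-0.025, -0.0265, 0.02]}, {"xyz": [-0.025, -0.0265, 0.03]}]' | python3 steer.py;echo '[{"xyz": [0, 0, 0.03], "twist": -0.08}, {"xyz": [0, 0, 0.01], "twist": -0.08}, {}]' | python3 steer.py
python3 - <<'E'
from h import *
print(totool([.4945,-.0805,.200]),manip.get_state()['position'])
E
```

```text
clock: 1.4
position: [0.4176, 0.0905, 0.3069]
ee_rot: [-0.0, 0.158, 0.987, 0.0]
contact_force: [1.0, -0.5, -1.0]
width: 0.0002
gripper_force: 0.0
clock: 1.82
position: [0.4955, -0.0717, 0.2619]
ee_rot: [0.003, 0.159, 0.987, -0.0]
contact_force: [0.5, -0.1, -0.1]
width: 0.0003
gripper_force: 0.0
clock: 2.07
position: [0.4909, -0.0691, 0.2169]
ee_rot: [-0.004, 0.079, 0.997, 0.001]
contact_force: [-0.7, 0.4, -0.5]
width: -0.0
gripper_force: 0.0
(array([-0.0055, -0.0107,  0.0168]), 'yaz-90deg -0.159') [ 0.49092539 -0.06914782  0.21687969]
```

```bash
echo '[{"xyz": [-0.0055, -0.0107, 0.01]}, {"xyz": [0, 0, 0.012]}, {"xyz": [0.006, 0, 0.008]}, {"xyz": [0.006, 0, 0.008]}, {"xyz": [0.005, 0, 0.008]}]' | python3 steer.py; echo '[{"xyz": [0.005, 0, 0.008]}, {"xyz": [0.004, 0, 0.008]}, {"xyz": [0.003, 0, 0.008]}, {"xyz": [0.002, 0, 0.008]}, {"xyz": [0.001, 0, 0.008]}]' | python3 steer.py;echo '[{"xyz": [0, 0, 0.004]}, {"xyz": [0, 0, 0.003]}, {}, {}]' | python3 steer.py
python3 - <<'E'
from h import *
grab('top','t2.png'); grab('scene','s2.png')
print(manip.get_state()['position'])
a=ld('t2')['img'][140:230,265:335][:,:,::-1]; b=ld('s2')['img'][150:270,210:340][:,:,::-1]
z=np.zeros((500,800,3),np.uint8); z[:,:385]=cv2.resize(a,(385,500)); z[:383,385:]=cv2.resize(b,(415,383)); cv2.imwrite('pics/c3.png',z)
E
```

```text
clock: 2.48
position: [0.4785, -0.0787, 0.1751]
ee_rot: [-0.001, 0.08, 0.997, -0.0]
contact_force: [-1.7, -0.5, 3.1]
width: 0.0
gripper_force: 1.6
clock: 2.9
position: [0.465, -0.0767, 0.1341]
ee_rot: [0.0, 0.08, 0.997, 0.0]
contact_force: [-0.8, 0.2, 1.1]
width: -0.0003
gripper_force: 0.5
clock: 3.23
position: [0.4657, -0.0769, 0.1277]
ee_rot: [0.0, 0.08, 0.997, 0.0]
contact_force: [0.3, -0.1, -1.0]
width: -0.0005
gripper_force: 0.0
[ 0.46569142 -0.07690442  0.12802785]
```

View pics/c3.png

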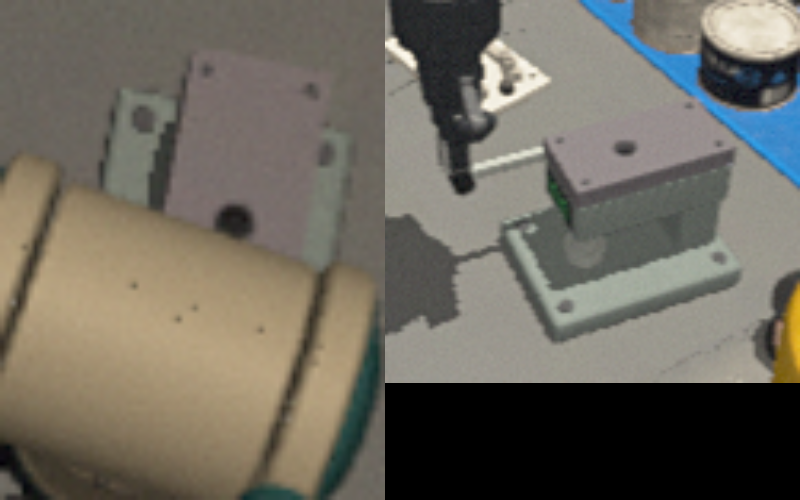

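The lever is nearly level, with the grip under the fingers. I press on until there is a clear reaction force.

```bash
echo '[{"xyz": [0, 0, 0.003]}, {"xyz": [0, 0, 0.002]}, {}, {}]' | python3 steer.py; echo '[{"xyz": [0, 0, 0.002]}, {"xyz": [0, 0, 0.002]}, {}, {}]' | python3 steer.py
```

```text
clock: 3.67
position: [0.466, -0.077, 0.1252]
ee_rot: [0.002, 0.08, 0.997, -0.0]
contact_force: [-3.3, 0.8, 15.5]
width: -0.0001
gripper_force: 8.2
clock: 4.0
position: [0.4661, -0.0771, 0.1242]
ee_rot: [0.002, 0.08, 0.997, -0.001]
contact_force: [-10.8, 2.6, 39.7]
width: -0.0001
gripper_force: 19.7
```

```bash
echo '[{"xyz": [0, 0, -0.004]}, {"xyz": [0, 0, -0.02]}, {"xyz": [0, 0, -0.03]}, {"xyz": [0, 0, -0.04]}, {"xyz": [0, 0, -0.04]}]' | python3 steer.py ; echo '[{"xyz": [0, 0.04, -0.02]}, {"xyz": [0, 0.04, 0]}, {"xyz": [0, 0.04, 0]}, {"xyz": [0, 0.04, 0]}, {}]' | python3 steer.py 0.06 30
python3 - <<'E'
from h import *
d=grab('scene','s3.png'); grab('top','t3.png')
c=ld('t3');s=ld('s3')
# black grip: dark pixels near predicted place
for n,x in(('t',c),('s',s)):
    u=proj(x,[.4676,-.0762,.095]); im=x['img'].astype(int).sum(2); r=14
    a,b=int(u[0]),int(u[1]); ys,xs=np.nonzero(im[b-r:b+r,a-r:a+r]<105); print(n,u,xs.mean()+a-r,ys.mean()+b-r,len(xs))
    x['p']=(xs.mean()+a-r,ys.mean()+b-r)
print(tri(c,c['p'],s,s['p']))
print(totool([.4400,.2370,.25]),manip.get_state()['position'])
E
```

```text
clock: 4.42
position: [0.4644, -0.0765, 0.2538]
ee_rot: [-0.001, 0.08, 0.997, 0.0]
contact_force: [1.3, -1.4, -0.1]
width: -0.0
gripper_force: 0.0
clock: 4.83
position: [0.4908, 0.085, 0.2718]
ee_rot: [0.001, 0.077, 0.997, 0.003]
contact_force: [0.9, -0.4, -0.4]
width: 0.0597
gripper_force: 0.0
t [279.62845957 223.71961914] 279.05 223.48333333333332 60
s [232.54715903 205.39491917] 233.77777777777777 207.11111111111111 18
(array([ 0.46986737, -0.0755011 ,  0.08724555]), np.float64(0.002034857086668351))
(array([0.0739, 0.1475, 0.0213]), 'yaz-90deg -0.156') [0.49003912 0.07980582 0.2713327 ]
```

```bash
echo '[{"xyz": [0.0185, 0.037, 0]}, {"xyz": [0.0185, 0.037, 0]}, {"xyz": [0.0185, 0.037, 0]}, {"xyz": [0.0185, 0.037, 0]}, {}]' | python3 steer.py
python3 - <<'E'
from h import *
print(totool([.4400,.2370,.153]),manip.get_state()['position'])
E
```

```text
clock: 5.35
position: [0.4384, 0.241, 0.2714]
ee_rot: [-0.001, 0.078, 0.997, 0.002]
contact_force: [-0.6, -0.6, 0.5]
width: 0.0596
gripper_force: 0.0
(array([-0.0024, -0.0042,  0.1184]), 'yaz-90deg -0.155') [0.43842922 0.24099371 0.27143732]
```

```bash
echo '[{"xyz": [-0.0024, -0.0042, 0.02]}, {"xyz": [0, 0, 0.03]}, {"xyz": [0, 0, 0.03]}, {"xyz": [0, 0, 0.025]}, {"xyz": [0, 0, 0.013]}]' | python3 steer.py; echo '[{}, {}, {}, {}, {}]' | python3 steer.py 0.0 50; echo '[{}, {}, {}]' | python3 steer.py
python3 - <<'E'
from h import *
grab('wrist','w2.png'); grab('scene','s4.png'); print(manip.get_state()['position'])
a=cv2.imread('pics/w2.png'); b=cv2.imread('pics/s4.png')[90:200,130:240]
z=np.zeros((384,800,3),np.uint8); z[:,:430]=cv2.resize(a,(430,384)); z[:370,430:]=cv2.resize(b,(370,370)); cv2.imwrite('pics/c4.png',z)
E
```

```text
clock: 5.77
position: [0.441, 0.2292, 0.1504]
ee_rot: [-0.002, 0.081, 0.997, -0.001]
contact_force: [-1.4, 0.4, 0.1]
width: 0.0603
gripper_force: 0.0
clock: 6.18
position: [0.4432, 0.2319, 0.1547]
ee_rot: [0.001, 0.08, 0.997, 0.001]
contact_force: [0.1, -0.2, -0.6]
width: 0.0151
gripper_force: 51.8
clock: 6.43
position: [0.4426, 0.2319, 0.1541]
ee_rot: [0.001, 0.08, 0.997, 0.0]
contact_force: [-0.5, -0.6, 1.4]
width: 0.0154
gripper_force: 52.2
[0.44261042 0.23192541 0.15403884]
```

View pics/c4.png

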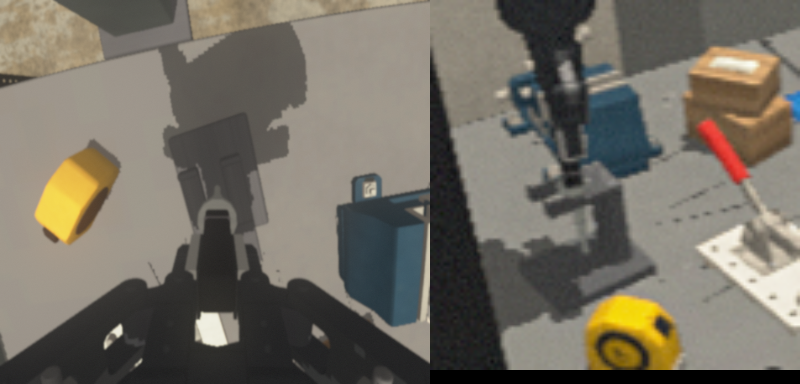

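Gripped, with width 15.4 mm and grip force 52 N. I lift straight up and then measure the tip.

```bash
echo '[{"xyz": [0, 0, -0.01]}, {"xyz": [0, 0, -0.03]}, {"xyz": [0, 0, -0.035]}, {"xyz": [0, 0, -0.035]}, {"xyz": [0, 0, -0.03]}]' | python3 steer.py;echo '[{}, {}, {}]' | python3 steer.py
python3 - <<'E'
from h import *
for n in('wrist','scene','top'): grab(n,n+'5.png')
p=manip.get_state()['position']; print(p,totool([.5738,-.14,.29]))
w=ld('wrist5');s=ld('scene5')
t=p-[0,0,.129]; print('tip pred px wrist',proj(w,t),'scene',proj(s,t),'top',proj(ld('top5'),t))
u=proj(s,t).astype(int); b=s['img'][u[1]-60:u[1]+50,u[0]-50:u[0]+60][:,:,::-1]
z=np.zeros((384,800,3),np.uint8); z[:,:430]=cv2.resize(w['img'][96:288,128:343][:,:,::-1],(430,384)); z[:370,430:]=cv2.resize(b,(370,370)); cv2.imwrite('pics/c5.png',z)
print(u)
E
```

```text
clock: 6.95
position: [0.4422, 0.232, 0.2962]
ee_rot: [0.001, 0.08, 0.997, 0.0]
contact_force: [0.5, 0.5, -0.7]
width: 0.0153
gripper_force: 51.8
clock: 7.2
position: [0.4416, 0.2317, 0.2929]
ee_rot: [-0.001, 0.08, 0.997, -0.0]
contact_force: [-0.4, 0.3, -0.9]
width: 0.0152
gripper_force: 51.9
[0.44133867 0.23155336 0.29180139] (array([-0.1899, -0.3457,  0.0018]), 'yaz-90deg -0.160')
tip pred px wrist [257.32474077 189.98113393] scene [169.84001298 126.25873582] top [147.85575814 228.33756751]
[169 126]
```

View pics/c5.png

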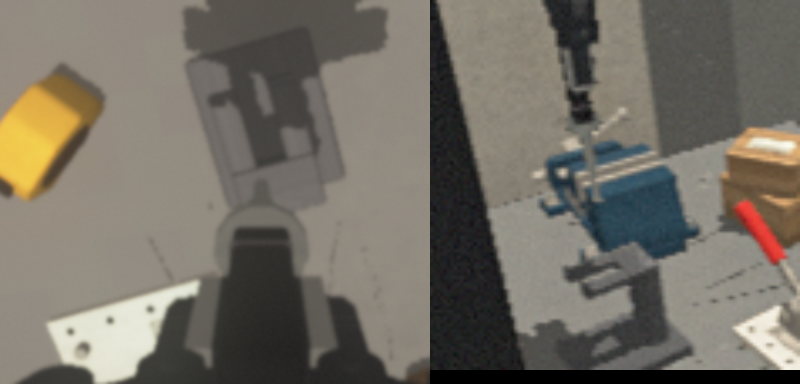

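The tip shows at wrist pixel (259,188) and scene pixel (168,125), within about 2 px of where the grasp model puts it.

```bash
python3 - <<'E'
from h import *
w=ld('wrist5');s=ld('scene5'); p=manip.get_state()['position']
T,e=tri(w,(259,189),s,(167.7,125)); print(T,e,T-p, 'ray at z',onz(w,(259,189),p[2]-.129)-p)
E
echo '[{"xyz": [-0.019, -0.0345, 0]}, {"xyz": [-0.019, -0.0345, 0]}, {"xyz": [-0.019, -0.0345, 0]}, {"xyz": [-0.019, -0.0345, 0]}, {"xyz": [-0.019, -0.0345, 0]}]' | python3 steer.py; echo '[{"xyz": [-0.019, -0.0345, 0]}, {"xyz": [-0.019, -0.0345, 0]}, {"xyz": [-0.019, -0.0345, 0]}, {"xyz": [-0.019, -0.0345, 0]}, {"xyz": [-0.019, -0.0345, 0]}]' | python3 steer.py;echo '[{}, {}, {}, {}]' | python3 steer.py
python3 - <<'E'
from h import *
for n in('wrist','scene'): grab(n,n+'6.png')
p=manip.get_state()['position']; print(p,totool([.5738,-.14,.253]))
w=ld('wrist6');s=ld('scene6')
H=[.5738,-.14,.124]; print('hole px wrist',proj(w,H),'scene',proj(s,H),'tip',proj(w,p-[0,0,.129]))
u=proj(s,H).astype(int); b=s['img'][u[1]-60:u[1]+50,u[0]-50:u[0]+60][:,:,::-1]; print(u)
z=np.zeros((384,800,3),np.uint8); z[:,:430]=cv2.resize(w['img'][96:288,128:343][:,:,::-1],(430,384)); z[:370,430:]=cv2.resize(b,(370,370)); cv2.imwrite('pics/c6.png',z)
E
```

```text
[0.43792327 0.23340933 0.16775046] 0.002830025183628484 [-0.0034154   0.00185596 -0.12405093] ray at z [-0.00059917  0.00147004 -0.129     ]
clock: 7.77
position: [0.5083, 0.0449, 0.2921]
ee_rot: [-0.001, 0.08, 0.997, 0.0]
contact_force: [1.2, 0.7, 0.6]
width: 0.0155
gripper_force: 51.8
clock: 8.18
position: [0.5748, -0.1408, 0.2919]
ee_rot: [-0.001, 0.08, 0.997, 0.001]
contact_force: [0.3, 0.5, -0.0]
width: 0.0154
gripper_force: 51.8
clock: 8.52
position: [0.5743, -0.1377, 0.2927]
ee_rot: [-0.001, 0.079, 0.997, 0.001]
contact_force: [0.3, -0.0, -1.3]
width: 0.0153
gripper_force: 51.8
[ 0.57450672 -0.13754499  0.29336746] (array([ 0.0003, -0.0026,  0.0404]), 'yaz-90deg -0.158')
hole px wrist [254.81224575 178.90033812] scene [284.41506501 196.02562846] tip [257.52697635 191.13599937]
[284 196]
```

View pics/c6.png

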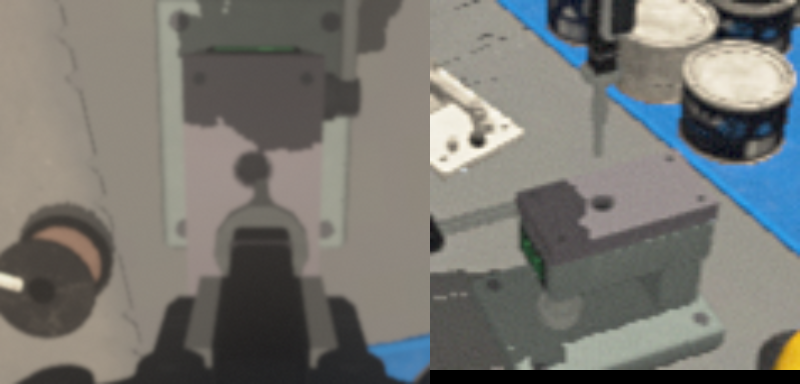

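Both views put the hole where I predicted it: wrist (254,180), scene (285,196). The tip is at wrist pixel (259.3,190).

Run:
```python
from h import *
w=ld('wrist6');s=ld('scene6'); p=manip.get_state()['position']
t=onz(w,(259.3,190.5),p[2]-.129); h=onz(w,(254,180),.124); print(t-p,h)
print('scene tip pred',proj(s,t),'seen 283.9 182')
d=h-t; print(totool(p+[d[0],d[1],0]))
```

```text
[-0.00029958  0.00149302 -0.129     ] [ 0.57471538 -0.14091168  0.124     ]
scene tip pred [284.3401008  182.00974012] seen 283.9 182
(array([-0.0013, -0.0047, -0.    ]), 'yaz-90deg -0.158')
```

```bash
echo '[{"xyz": [-0.001, -0.0042, 0]}, {"xyz": [0, 0, 0.015]}, {"xyz": [0, 0, 0.015]}, {"xyz": [0, 0, 0.006]}, {}]' | python3 steer.py; echo '[{"xyz": [0, 0, 0.003]}, {"xyz": [0, 0, 0.003]}, {"xyz": [0, 0, 0.003]}, {}, {}]' | python3 steer.py
```

```text
clock: 9.03
position: [0.5743, -0.1425, 0.2559]
ee_rot: [-0.002, 0.079, 0.997, 0.0]
contact_force: [-0.1, -0.0, -0.4]
width: 0.0154
gripper_force: 51.8
clock: 9.45
position: [0.5753, -0.1433, 0.2486]
ee_rot: [0.0, 0.08, 0.997, 0.0]
contact_force: [-0.2, 0.0, -1.6]
width: 0.0152
gripper_force: 51.8
```

Run:
```python
from h import *
s=manip.get_state();print(s['position'],s['contact_force'],totool([.5740,-.1422,.24]))
```

```text
[ 0.57534388 -0.14330039  0.24858327] [-0.17929436  0.04446798 -1.57987831] (array([0.0015, 0.0009, 0.0086]), 'yaz-90deg -0.160')
```

```bash
echo '[{"xyz": [0.001, 0.0005, 0.003]}, {"xyz": [0, 0, 0.003]}, {"xyz": [0, 0, 0.002]}, {}, {}]' | python3 steer.py; echo '[{"xyz": [0, 0, 0.001]}, {"xyz": [0, 0, 0.001]}, {}, {}]' | python3 steer.py
```

```text
clock: 9.87
position: [0.5747, -0.1427, 0.241]
ee_rot: [0.001, 0.08, 0.997, -0.0]
contact_force: [-0.3, 0.1, 3.9]
width: 0.0155
gripper_force: 52.2
clock: 10.2
position: [0.5748, -0.1427, 0.2398]
ee_rot: [0.001, 0.08, 0.997, -0.0]
contact_force: [-0.3, -0.3, 7.3]
width: 0.0154
gripper_force: 53.1
```

Contact is rising past the 5 N spring. I press a little more and hold.

```bash
echo '[{"xyz": [0, 0, 0.001]}, {"xyz": [0, 0, 0.0005]}, {}, {}, {}]' | python3 steer.py; echo '[{}, {}, {}, {}, {}]' | python3 steer.py;echo '[{}, {}, {}, {}, {}]' | python3 steer.py;echo '[{}, {}, {}, {}, {}]' | python3 steer.py
```

```text
clock: 10.62
position: [0.5748, -0.1428, 0.2395]
ee_rot: [0.002, 0.08, 0.997, -0.0]
contact_force: [-1.9, 0.1, 12.8]
width: 0.0152
gripper_force: 53.7
clock: 11.03
position: [0.5749, -0.1427, 0.2395]
ee_rot: [0.002, 0.08, 0.997, -0.0]
contact_force: [-1.3, -0.0, 12.7]
width: 0.0154
gripper_force: 53.7
clock: 11.45
position: [0.5748, -0.1428, 0.2395]
ee_rot: [0.002, 0.08, 0.997, -0.0]
contact_force: [-2.3, 1.1, 13.2]
width: 0.015
gripper_force: 53.7
clock: 11.87
position: [0.5749, -0.1427, 0.2395]
ee_rot: [0.002, 0.08, 0.997, -0.0]
contact_force: [-1.4, 1.2, 13.7]
width: 0.0158
gripper_force: 53.7
```

```bash
echo '[{"xyz": [0, 0, -0.005]}, {"xyz": [0, 0, -0.015]}, {"xyz": [0, 0, -0.02]}, {"xyz": [0, 0, -0.015]}, {}]' | python3 steer.py; echo '[{"xyz": [0.019, 0.0345, 0]}, {"xyz": [0.019, 0.0345, 0]}, {"xyz": [0.019, 0.0345, 0]}, {"xyz": [0.019, 0.0345, 0]}, {"xyz": [0.019, 0.0345, 0]}]' | python3 steer.py; echo '[{"xyz": [0.019, 0.0345, 0]}, {"xyz": [0.019, 0.0345, 0]}, {"xyz": [0.019, 0.0345, 0]}, {"xyz": [0.019, 0.0345, 0]}, {"xyz": [0.019, 0.0345, 0]}]' | python3 steer.py;echo '[{}, {}, {}, {}]' | python3 steer.py
python3 - <<'E'
from h import *
grab('wrist','wrist7.png')
p=manip.get_state()['position']; print(p,totool([.4422,.2319,.154]))
w=ld('wrist7'); cv2.imwrite('pics/c7.png',cv2.resize(w['img'][60:280,150:370][:,:,::-1],(600,600)))
print('tip',proj(w,p+[-.0003,.0015,-.129]),'seat',proj(w,[.440,.237,.095]))
E
```

```text
clock: 12.28
position: [0.5756, -0.143, 0.2945]
ee_rot: [0.002, 0.08, 0.997, -0.001]
contact_force: [1.3, -0.0, -1.0]
width: 0.0152
gripper_force: 51.9
clock: 12.7
position: [0.5064, 0.0442, 0.2902]
ee_rot: [-0.001, 0.08, 0.997, 0.0]
contact_force: [0.5, 1.4, -0.4]
width: 0.0152
gripper_force: 51.7
clock: 13.12
position: [0.44, 0.2295, 0.2904]
ee_rot: [-0.001, 0.08, 0.997, -0.0]
contact_force: [1.1, 1.1, -0.7]
width: 0.015
gripper_force: 51.7
clock: 13.45
position: [0.4419, 0.2271, 0.2912]
ee_rot: [-0.0, 0.08, 0.997, -0.001]
contact_force: [0.0, -0.0, -0.8]
width: 0.0154
gripper_force: 51.8
[0.4420926  0.22691013 0.29139797] (array([0.0006, 0.0051, 0.1374]), 'yaz-90deg -0.162')
tip [259.26091755 190.24412511] seat [267.25789101 169.02343651]
```

View pics/c7.png

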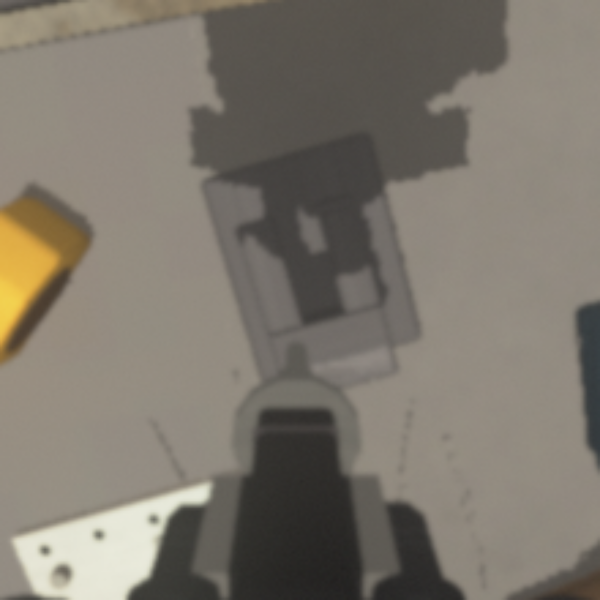

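The wrist view shows the fork slot's back end at about pixel (268,177), consistent with the seat at (0.440, 0.237). I align there and lower.

```bash
echo '[{"xyz": [0.003, 0.0078, 0]}, {"xyz": [0, 0, 0.02]}, {"xyz": [0, 0, 0.02]}, {}, {}]' | python3 steer.py
python3 - <<'E'
from h import *
s=manip.get_state();print(s['position'],totool([.440,.235,.155]))
E
```

```text
clock: 13.92
position: [0.4397, 0.2358, 0.2513]
ee_rot: [-0.001, 0.081, 0.997, -0.0]
contact_force: [0.4, -0.2, -0.5]
width: 0.0152
gripper_force: 51.8
[0.43969998 0.23579882 0.25130845] (array([-0.0006, -0.0006,  0.0963]), 'yaz-90deg -0.161')
```

```bash
echo '[{"xyz": [0, 0, 0.02]}, {"xyz": [0, 0, 0.02]}, {"xyz": [0, 0, 0.02]}, {"xyz": [0, 0, 0.015]}, {}]' | python3 steer.py; echo '[{"xyz": [0, 0, 0.01]}, {"xyz": [0, 0, 0.005]}, {"xyz": [0, 0, 0.003]}, {}, {}]' | python3 steer.py
```

```text
clock: 14.33
position: [0.4391, 0.2358, 0.1754]
ee_rot: [-0.002, 0.08, 0.997, -0.001]
contact_force: [0.2, -0.2, -0.5]
width: 0.0153
gripper_force: 51.8
clock: 14.75
position: [0.4403, 0.2365, 0.1594]
ee_rot: [0.0, 0.08, 0.997, 0.0]
contact_force: [-1.2, -0.2, 1.1]
width: 0.0153
gripper_force: 51.8
```

```bash
echo '[{"xyz": [0, 0, 0.002]}, {"xyz": [0, 0, 0.0015]}, {}, {}]' | python3 steer.py; echo '[{"xyz": [0, 0, 0.0015]}, {}, {}]' | python3 steer.py
```

```text
clock: 15.08
position: [0.4399, 0.2364, 0.1555]
ee_rot: [0.0, 0.08, 0.997, 0.0]
contact_force: [-0.1, 0.1, 0.4]
width: 0.0152
gripper_force: 51.8
clock: 15.33
position: [0.4402, 0.2365, 0.1541]
ee_rot: [0.0, 0.08, 0.997, 0.0]
contact_force: [0.7, 0.3, 1.1]
width: 0.0154
gripper_force: 52.1
```

```bash
echo '[{"xyz": [0, 0, 0.001]}, {}, {}]' | python3 steer.py; echo '[{}, {}, {}]' | python3 steer.py 0.03; echo '[{}, {}, {}, {}, {}]' | python3 steer.py 0.06; echo '[{"xyz": [0, 0, -0.01]}, {"xyz": [0, 0, -0.02]}, {"xyz": [0, 0, -0.03]}, {"xyz": [0, 0, -0.04]}, {"xyz": [0, 0, -0.02]}]' | python3 steer.py;echo '[{"xyz": [0.02, -0.03, -0.02]}, {"xyz": [0.02, -0.03, 0]}, {"xyz": [0.02, 0, 0]}, {}, {}]' | python3 steer.py
python3 - <<'E'
from h import *
for n in('wrist','scene','top'): grab(n,n+'8.png')
w=ld('wrist8');s=ld('scene8');t=ld('top8')
for x in(w,s,t): print(proj(x,[.44,.237,.176]),proj(x,[.44,.237,.101]))
z=np.zeros((450,800,3),np.uint8); z[:,:400]=cv2.resize(s['img'][90:200,130:228][:,:,::-1],(400,450)); z[:300,400:]=cv2.resize(w['img'][:,:,::-1],(400,300)); cv2.imwrite('pics/c8.png',z)
E
```

```text
clock: 15.58
position: [0.4403, 0.2365, 0.154]
ee_rot: [0.001, 0.08, 0.997, 0.0]
contact_force: [-1.3, -0.6, 6.7]
width: 0.015
gripper_force: 52.9
clock: 15.83
position: [0.4398, 0.2363, 0.1528]
ee_rot: [-0.0, 0.08, 0.997, -0.0]
contact_force: [0.5, 0.4, -0.1]
width: 0.0302
gripper_force: 0.0
clock: 16.25
position: [0.44, 0.2364, 0.1529]
ee_rot: [-0.0, 0.08, 0.997, 0.0]
contact_force: [-0.1, 0.7, 0.6]
width: 0.0601
gripper_force: 0.0
clock: 16.67
position: [0.4413, 0.2369, 0.2778]
ee_rot: [0.003, 0.08, 0.997, 0.001]
contact_force: [1.0, 0.8, 0.2]
width: 0.0602
gripper_force: 0.0
clock: 17.08
position: [0.3708, 0.1866, 0.2941]
ee_rot: [0.001, 0.08, 0.997, 0.001]
contact_force: [0.8, 0.4, 0.2]
width: 0.0598
gripper_force: 0.0
[330.10760038 263.300181  ] [314.8733825  228.40902468]
[167.92529331 121.41199862] [171.89495931 143.83371817]
[144.063373   228.34187437] [151.7982246  230.99135736]
```

View pics/c8.png

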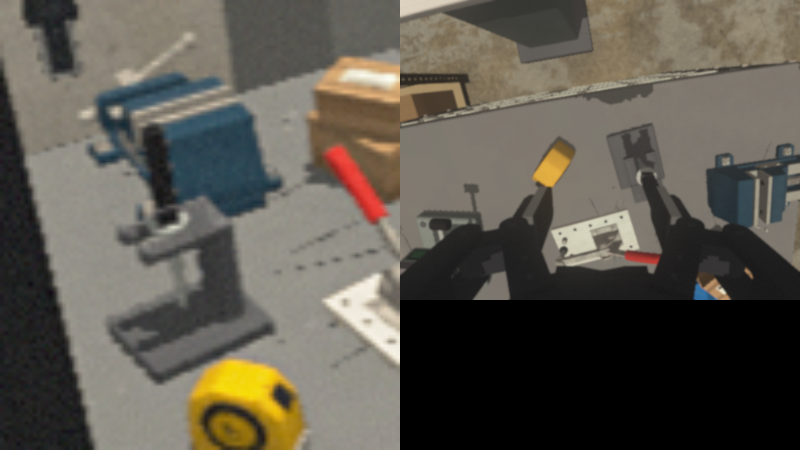

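The stylus hangs upright in the fork. Its handle top is at scene pixel (167,121) against a predicted (168,121). The gripper is clear, and nothing has touched the lever since it was pressed to its stop.

```bash
python3 -c "
from rig import manip
print(manip.sign_off())"
```

```text
the job is handed in; nothing more can be done
None
```

The job is handed in: the lever is down, the button was held at its end stop for over a second at about 13 N, the stylus hangs upright back in its fork, and I steered clear of the bystanders; sign-off returned no verdict, so I can't confirm a pass.

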